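# Screw the hose elbow into the carving bench's air outlet

### The arm

A 6-joint arm with a two-finger parallel gripper is mounted at the origin on the work surface. World frame = base frame: x ahead of the robot, y to its left, z up, the work surface at z = 0. Lengths are in m, angles in rad, forces in N, time in s.
With the tool pointing down it reaches from about 0.325 to 0.925 m from the base axis. Payload 3.1 kg.
Tool frame: the origin (TCP) lies at the very end of the fingers, on their centre line; the grasp point (between the pads) lies 19 mm behind it; z points along the fingers, y is the line along which they close (so a half turn about z gives the same grasp; the last joint's range is limited). The gripper opens to 85 mm and grips with 20 to 120 N. Pads are 22 mm wide; open, the fingers measure 114 mm over their backs; the gripper's body (76 mm by 85 mm) begins 54 mm behind the grasp point. The pads swing forward as they close: fully open they stand 13 mm farther back than shut.
Start: joints at [1.009, 0.217, 1.613, -0, 1.311, -0.112], TCP at [0.272, 0.563, 0.231] pointing down, gripper open.
Joint ranges: [-2.75, 2.75], [-0.78, 2.1], [0.31, 2.55], [-1.13, 4.27], [0.13, 2.63], [-2.58, 2.58]. Speed limits (rad/s): [2.79, 2.79, 3.14, 3.14, 3.14, 3.14].

### API

Orientations are given as [roll, pitch, yaw] about the fixed x, y, z axes, in that order (R = Rz(yaw) Ry(pitch) Rx(roll)).
In Python, from bench import env gives the robot as it stands.
- The arm moves only by the shell command python3 -m creep 'ROWS' [OPENING]. ROWS is JSON, a list of rows, each a list of 6 numbers: the shift along the tool's x, y, z in cm, then the turn, a rotation vector about the tool's x, y, z in rad. In form: [[tx, ty, tz, rx, ry, rz], ...]. A call has 1 to 8 rows; each row shifts and turns the commanded pose from where the row before left it, along the tool's axes as they then stand; what a row does not reach is not made up. A row lasts 1/12 s, in which the tool goes at most 41.7 mm and 7.16 degrees, less where a joint would pass 70% of its speed; a pose out of reach is approached as far as the arm can. A call is refused whole if a number of a shift passes 4.17 or a number of a turn 0.125, either way. A call with a gripper value outside its range is refused whole. OPENING is the opening, from 0 (shut) to 1 (fully open), set as the call begins (- or left out, the last holds). The fingers move at their own pace and stop on an object; the grip force is fixed at half the most. Time passes only in rows, so rows that do not move let the fingers close. It gives the time, the measured TCP pose, the force, the opening and the grip force at its end, in the units of the state.
- env.get_state(): the state, without advancing time (a new reading comes with each control period).
- env.read_camera(name): name is "scene" or "top" or "wrist"; returns the picture (400x640x3 uint8, blue, green, red); there is no depth.
- env.camera_model(name): a dict with "K" (3x3 intrinsics, pixels), "eye" and "orientation" of the camera in the world. Camera axes: x right, y down, z forward; pixel columns grow to the right and rows downward; lengths in m; the calibration is good to about 2 mm. A picture is of the moment at which its call begins: read the wrist's pose just before it. camera_model takes no time and is no camera call; for the wrist camera it gives the pose at the moment of the call.
- env.hand_in(): hands the job in; it is judged then, once.
The state is a dict: "t": time; "joint_positions": joint angles; "dq": joint speeds; "joint_torque": joint torques, N m; "tool_pos": TCP position; "eef_rot": TCP orientation; "ft_force": force on the tool from outside, world axes, zero at the start; "ft_torque": the same for the moment, N m; "gripper_width": finger opening in m; "grip_force": force on a finger pad.
Only numpy, scipy, OpenCV 4.12 (cv2) and the standard library are available. Lean on these libraries where they do the work, as an engineer would, in place of code of your own. Each camera call takes 0.05 s, during which the arm holds its last target. There are 200 camera calls.

### The job

Fit the loose brass hose elbow to the carving bench's slanted air outlet: take it out of the wooden block, push its two-lug shank into the outlet with the barb over the slot by the white dot, then screw it clockwise until it draws down on the rubber seal and tightens, stopping with the barb pointing at the red mark. Let go of it there, and leave the gouges, the mallet and the carved panel where they are.

Things in the scene. Friction and masses are not known exactly. Their poses are not given: they have to be found in the camera images.
- fitting: Loose brass hose elbow, 0.2-0.33 kg, standing upright in the wooden block. Origin: centre of its round flange's underside (flange diameter 50, 5 thick, rests on the block's top); +z: its axis, upward; +x: where the barb points. Square body above the flange, 28 (x) by 26 (y), z 5 to 50: grip it across its flat y faces. Barb diameter 16 over ridges, leaves the +x face at z 16.
- barb_tip (a point): End of the hose barb on its centre line: 58 mm along +x and 16 mm along +z from the elbow's origin.
- nose (a point): Lower end of the elbow's shank, on its axis, 32 mm below the flange's underside. Shank diameter 24, tapering over the last 5 mm to 18. Two thread lugs stand out from it at +x and -x (in line with the barb), each 9 wide, out to radius 18, from 19 to 28 mm below the flange.
- port: Clamped female fitting (air outlet), fixed: brass collar, diameter 58, in a steel clamp on a stand, mouth 125 mm above the bench. Origin: centre of the collar's top face; +z: screw axis, out of the mouth, leaning 30 degrees from upright towards the robot's side; +x: to the red mark. Bore diameter 26.4. Clockwise (looking into the mouth) tightens; friction holds the elbow where it is left.
- slot (a point): Centre of the right entry slot for a lug, in the collar's face 16.5 mm from the axis, by a white dot on the rim, 75 degrees anticlockwise of the red mark looking into the mouth; over 11 mm wide, out to radius 19.9. An equal slot lies oppo the elbow also enters the wrong way round, and then ends with the barb opposite the mark. The flange cannot reach the seal unless the lugs enter the slots.
- seal (a joint): Springy black rubber seal ring on the collar's face (diameter 42 to 49): how far it is pressed in, 0 to 0.0028 m. Free, it stands 3 mm above the face, and an elbow pushed in rests on it. It takes 3 N to start and 7 N to press flush. From the slot, the elbow turns freely for about 30 degrees, then draws down 3.9 mm per radian; at the mark the flange just meets the face. 15 degrees beyond, turning takes 0.8 N m and it soon jams.
- mark (a point): Outer end of the red mark, a pointer on the collar's rim, 42 mm from the port's axis along the port's +x, level with the collar's face.
- rack: Fixed block of light wood, 110 x 140 x 50 high, origin at the centre of its underside; a round through hole of diameter 40 in its middle, in which the elbow's shank hangs with about 2 mm of play.
- gouge_a: Carving gouge with a pale handle, about 250 long and 27 thick, lying on the bench; origin on the bench under the ferrule, handle along +x (125), blade along -x. Leave it alone.
- gouge_b: Carving gouge with an orange-brown handle, same shape and size as the other. Leave it alone.
- mallet: Carver's square-headed mallet lying down: head 100 x 65 x 70 high, origin under the head, wooden handle 28 thick along -y out to 250. Leave it alone.
- panel: Carved oak panel lying flat, 150 x 340 x 18, relief up to 12 higher; origin at the centre of its underside. Leave it alone.
Things that resemble listed ones, but are neither listed nor needed, are in the scene too. Of the things that look like the fitting, the smallest one is meant.

How it is judged:
By the outcome, as a careful person would: the job done as asked, in the order asked, and still so for the second after the job is handed in, with the robot touching nothing.
It also fails if it takes over 51 s, if anything falls off the work surface, if the arm or the gripper's body presses on something with over 40 N, if the wrist force passes 120 N, or if a joint passes its speed limit or range.

## Working session

There is one attempt and no reset: what is moved stays moved. The work goes in short steps, Python scripts to look and compute and a shell command to move; the robot and the scene stay as the last step left them, time stands still between calls to the robot, and variables do not carry over. Pictures are saved under pics/ and viewed, at most 10 in all, crops included, and the job is handed in when it is done.

```bash
ls; mkdir -p pics; cat > h.py <<'E'
import numpy as np, cv2
from bench import env
from scipy.spatial.transform import Rotation as R
def cam(n):
    m=env.camera_model(n); K=np.array(m["K"]); o=np.array(m["orientation"]); 
    Rm=R.from_euler('xyz',o).as_matrix() if o.shape==(3,) else (o if o.shape==(3,3) else None)
    return K,np.array(m["eye"]),Rm
def proj(P,c):
    K,e,Rm=c; q=(np.atleast_2d(P)-e)@Rm@K.T; return q[:,:2]/q[:,2:]
def ray(px,c):
    K,e,Rm=c; d=Rm@np.linalg.solve(K,[px[0],px[1],1.]); return e,d
def atz(px,c,z):
    e,d=ray(px,c); return e+d*(z-e[2])/d[2]
E
python3 - <<'E'
from h import *
for n in("scene","top"):
    print(n,env.camera_model(n)); cv2.imwrite(f"pics/{n}0.png",env.read_camera(n))
s=env.get_state(); print(s)
E
```

```text
pics
scene {'K': array([[430.96883462,   0.        , 314.20318432],
       [  0.        , 430.96883462, 202.92822959],
       [  0.        ,   0.        ,   1.        ]]), 'eye': array([1.50526313, 0.19227669, 0.77243052]), 'orientation': array([-2.18961278,  0.01381054,  1.75314339])}
top {'K': array([[412.7723993 ,   0.        , 325.78546996],
       [  0.        , 412.7723993 , 200.42029056],
       [  0.        ,   0.        ,   1.        ]]), 'eye': array([ 0.45931595, -0.0061894 ,  1.36638034]), 'orientation': array([-3.01513918e+00,  1.18078620e-03, -1.56813322e+00])}
{'t': 0.1, 'joint_positions': array([ 1.00878725e+00,  2.17736948e-01,  1.61478822e+00,  1.86644091e-05,
        1.31130435e+00, -1.12213754e-01]), 'dq': array([ 1.49842623e-04, -2.34230671e-03, -5.05974692e-03, -7.55840469e-05,
        1.13225857e-03,  1.90541479e-04]), 'joint_torque': array([-1.36553645e-04, -3.98077941e+01, -3.04970241e+01, -1.68777233e-04,
        4.23759819e-03,  2.82264857e-06]), 'tool_pos': array([0.27132294, 0.56221121, 0.23005513]), 'eef_rot': array([-3.13937187e+00, -2.68395852e-04,  2.69179222e+00]), 'ft_force': array([ 0.65506114, -0.79747697,  0.45562019]), 'ft_torque': array([ 0.02953587,  0.06080558, -0.07633492]), 'grip_force': 0.0, 'gripper_width': 0.08502281241897075}
```

View pics/scene0.png

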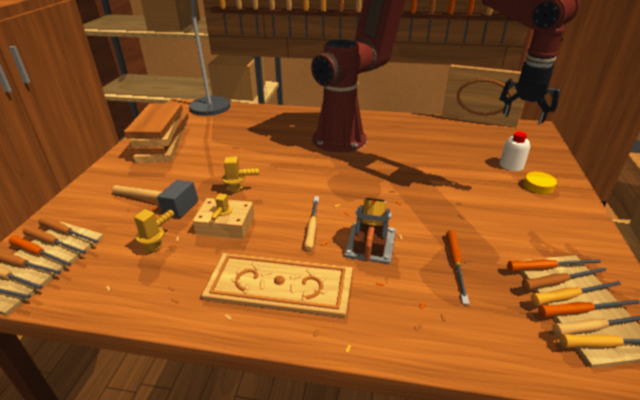

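View pics/top0.png

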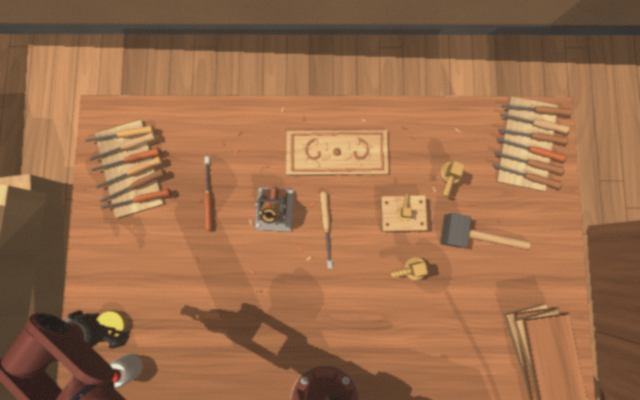

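Three things look like the fitting: the elbow in the block (top 407,210; scene 221,205), one free-standing at top 411,269 (scene 235,172) and one free-standing at top 453,177 (scene 150,230). The one in the block is the smallest and matches the description. The port is at top (272,210). Next is a close crop of the block elbow and the port.

```bash
python3 - <<'E'
from h import *
t=cv2.imread("pics/top0.png"); s=cv2.imread("pics/scene0.png")
def c(im,x,y,w=64,h=48): return cv2.resize(im[y-h//2:y+h//2,x-w//2:x+w//2],(400,300),interpolation=cv2.INTER_CUBIC)
cv2.imwrite("pics/crop1.png",np.vstack([np.hstack([c(t,404,212),c(t,272,210)]),np.hstack([c(s,224,212,80,60),c(s,373,228,80,60)])]))
ct=cam("top")
for p in[(404,214),(272,210)]: print(atz(p,ct,0.05),atz(p,ct,0.125))
E
```

```text
[ 0.58348028 -0.25464523  0.05      ] [ 0.57640609 -0.2404896   0.125     ]
[0.59527389 0.16815476 0.05      ] [0.58752776 0.15822161 0.125     ]
```

View pics/crop1.png

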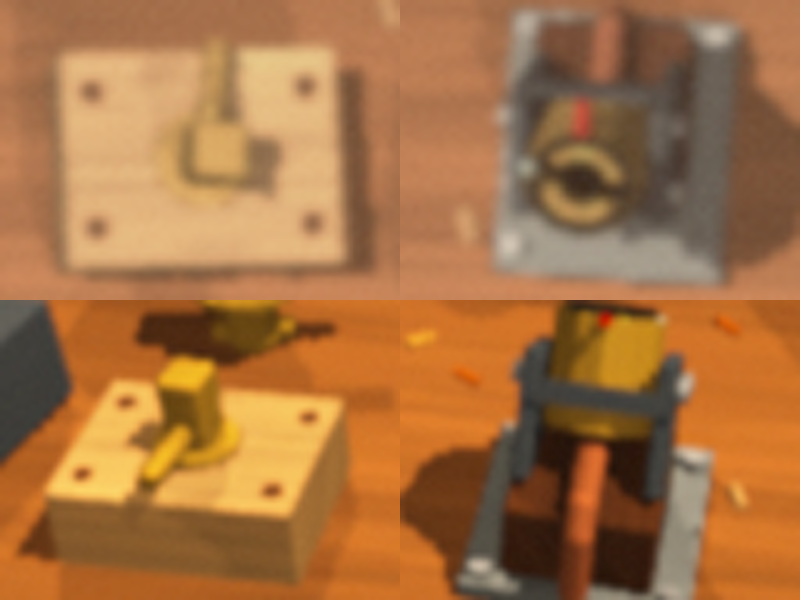

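The crop shows the block elbow upright, with its barb pointing roughly world +x (crop tip 217,45). The port's bore is at crop (582,180), its red mark at (582,115) towards +x, and its slots run left and right. I'll get the wrist camera geometry and plan a look at the port.

```bash
cat >> h.py <<'E'
def pose():
    s=env.get_state(); return np.array(s["tool_pos"]),R.from_euler('xyz',s["eef_rot"])
def plan(p1,r1,n,p0=None,r0=None):
    """straight line rows from the current (or given) pose, tool axes, cm / rad"""
    if p0 is None: p0,r0=pose()
    w=(r0.inv()*r1).as_rotvec(); p=np.array(p0,float); r=r0
    print("dist",np.linalg.norm(p1-p0),"turn",w, "row", np.round(w/n,4))
    for i in range(n):
        v=r.inv().apply((p1-p)/(n-i))*100; print(np.round(v,2).tolist(),end=' '); r=r*R.from_rotvec(w/n); p=p+(p1-p)/(n-i)
    print()
def down(yaw,tilt=0):  # tool z down, tilted forward (towards +x) by tilt
    return R.from_euler('y',-tilt)*R.from_euler('z',yaw)*R.from_euler('x',np.pi)
E
python3 - <<'E'
from h import *
p,r=pose(); K,e,Rm=cam("wrist"); print(K, r.inv().apply(e-p), r.inv().as_matrix()@Rm)
print(down(0,.52).as_matrix()[:,2])
plan(np.array([.50,.16,.33]),down(1.2,0.3),14)
E
```

```text
[[297.00090923   0.         319.14532879]
 [  0.         297.00090923 201.38887615]
 [  0.           0.           1.        ]] [ 0.08360519  0.0003492  -0.14190592] [[ 5.61946156e-04 -9.45147125e-01 -3.26644449e-01]
 [ 9.99999826e-01  4.73384870e-04  3.50618877e-04]
 [-1.76757883e-04 -3.26644589e-01  9.45147227e-01]]
[ 4.96880138e-01 -1.22464680e-16 -8.67819180e-01]
dist 0.4733455689955923 turn [-0.30861977 -0.11930995  1.47987432] row [-0.022  -0.0085  0.1057]
[-2.72, -1.88, -0.71] [-2.91, -1.56, -0.72] [-3.06, -1.23, -0.73] [-3.18, -0.89, -0.73] [-3.26, -0.53, -0.71] [-3.3, -0.17, -0.69] [-3.31, 0.2, -0.67] [-3.27, 0.56, -0.63] [-3.2, 0.92, -0.59] [-3.09, 1.26, -0.53] [-2.94, 1.59, -0.48] [-2.76, 1.9, -0.41] [-2.55, 2.19, -0.35] [-2.31, 2.46, -0.27]
```

```bash
python3 - <<'E'
from h import *
plan(np.array([.545,.158,.20]),down(1.309,0.5236),14)
E
```

```text
dist 0.489069669738518 turn [-0.51740581 -0.23485133  1.34926075] row [-0.037  -0.0168  0.0964]
[-3.02, -1.75, 0.22] [-3.17, -1.46, 0.21] [-3.29, -1.16, 0.22] [-3.38, -0.84, 0.24] [-3.44, -0.52, 0.27] [-3.47, -0.2, 0.31] [-3.47, 0.12, 0.37] [-3.44, 0.44, 0.44] [-3.37, 0.75, 0.52] [-3.28, 1.05, 0.61] [-3.15, 1.34, 0.7] [-2.99, 1.61, 0.81] [-2.81, 1.85, 0.92] [-2.61, 2.08, 1.04]
```

```bash
python3 -m creep '[[-3.0,-1.75,0.2,-0.037,-0.017,0.096],[-3.2,-1.45,0.2,-0.037,-0.017,0.096],[-3.3,-1.15,0.2,-0.037,-0.017,0.096],[-3.4,-0.85,0.25,-0.037,-0.017,0.096],[-3.45,-0.5,0.25,-0.037,-0.017,0.096],[-3.45,-0.2,0.3,-0.037,-0.017,0.096],[-3.45,0.1,0.35,-0.037,-0.017,0.096],[-3.45,0.45,0.45,-0.037,-0.017,0.096]]' && python3 -m creep '[[-3.35,0.75,0.5,-0.037,-0.017,0.096],[-3.3,1.05,0.6,-0.037,-0.017,0.096],[-3.15,1.35,0.7,-0.037,-0.017,0.096],[-3.0,1.6,0.8,-0.037,-0.017,0.096],[-2.8,1.85,0.9,-0.037,-0.017,0.096],[-2.6,2.1,1.0,-0.037,-0.017,0.096],[0,0,0,0,0,0],[0,0,0,0,0,0]]'
python3 - <<'E'
from h import *
np.save("w1.npy",np.array(cam("wrist"),dtype=object),allow_pickle=True)
im=env.read_camera("wrist"); cv2.imwrite("pics/w1.png",im)
s=env.get_state(); print(s["joint_positions"],s["dq"]); print(proj([[.5875,.158,.125]],cam("wrist")))
E
```

```text
t: 0.77
tool_pos: [0.4289, 0.3304, 0.2143]
eef_rot: [2.823, 0.013, 1.91]
ft_force: [0.2, 0.0, -1.0]
gripper_width: 0.0855
grip_force: 0.0
t: 1.43
tool_pos: [0.546, 0.1578, 0.2022]
eef_rot: [2.631, -0.128, 1.345]
ft_force: [0.0, -0.2, 0.2]
gripper_width: 0.085
grip_force: 0.0Traceback (most recent call last):
  File "<stdin>", line 2, in <module>
ValueError: could not broadcast input array from shape (3,3) into shape (3,)
```

```bash
cat >> h.py <<'E'
import pickle
def snap(name):
    c=cam("wrist"); im=env.read_camera("wrist"); cv2.imwrite(f"pics/{name}.png",im); pickle.dump(c,open(name+".pkl","wb")); return im,c
E
python3 - <<'E'
from h import *
im,c=snap("w1"); g=proj([[.5875,.158,.125]],c)[0]; print(g, env.get_state()["joint_positions"])
x,y=map(int,g); x0=max(0,x-80); y0=max(0,y-60); print(x0,y0)
cv2.imwrite("pics/w1c.png",cv2.resize(im[y0:y0+120,x0:x0+160],(800,600),interpolation=cv2.INTER_CUBIC))
E
```

```text
[315.4733489  207.97035346] [ 0.21797308 -0.1532944   2.13181561 -0.17849188  0.65596763  0.5891677 ]
235 147
```

View pics/w1c.png

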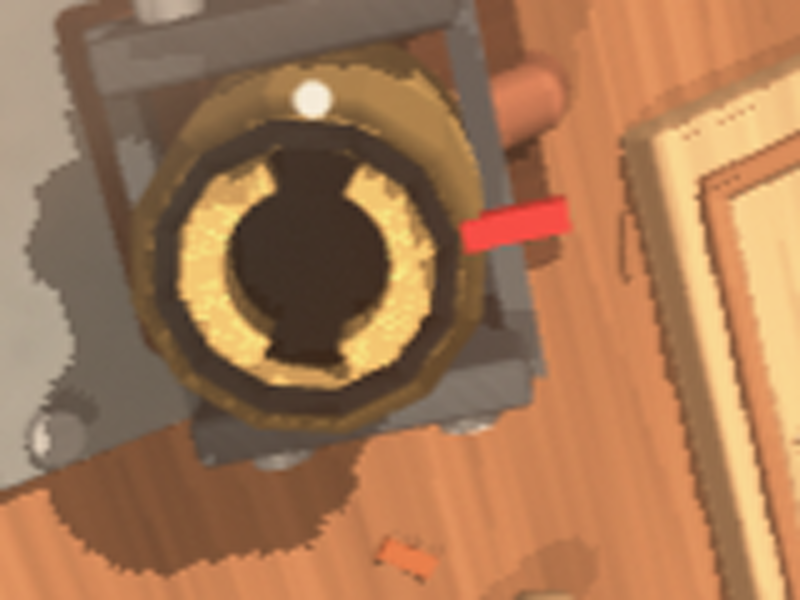

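The crop (5x, offset 235,147) shows the collar face-on: bore centre about (308,259), white dot (312,98), red mark tip (570,215). The slots run nearly vertical, with the dot's slot at the top (310,150). I'll fit the port pose.

```bash
cat > portfit.py <<'E'
from h import *
from scipy.optimize import least_squares
c=pickle.load(open("w1.pkl","rb"))
def frame(a,roll,tilt=np.pi/6): # lean azimuth a off -x; roll about axis
    return R.from_euler('z',a)*R.from_euler('y',-tilt)*R.from_euler('z',roll)
F=lambda q:np.array(q)/5+[234.9,146.9]
ext=lambda P:np.array([P[:,0].min(),P[:,0].max(),P[:,1].min(),P[:,1].max()])
th=np.linspace(0,2*np.pi,361); circ=lambda r,z:np.c_[r*np.cos(th),r*np.sin(th),0*th+z]
s=np.deg2rad(75); sd=np.array([np.cos(s),np.sin(s),0])
def res(v):
    f=frame(v[3],v[4]); W=lambda P:proj(f.apply(P)+v[:3],c)
    so=ext(W(circ(.0245,.003))); si=ext(W(circ(.021,.003)))
    r=[so-np.array([152/5+235,462/5+235,118/5+147,415/5+147]),
       si-np.array([178/5+235,437/5+235,146/5+147,388/5+147]),
       ext(W(circ(.0132,0)))[:2]-np.array([230/5+235,388/5+235]),
       (W([[.042,0,0]])-F([570,215])).ravel()*1.5,
       [(W([sd*.0132])-F([310,190]))[0,0]*1.5,(W([-sd*.0165])-F([306,345]))[0,0]*1.5],
       [(v[2]-.125)/.001, v[3]/.05, v[4]/.05]]
    return np.concatenate(r)
o=least_squares(res,[.5875,.158,.125,0,0],x_scale=[.01,.01,.01,.1,.1])
if __name__=="__main__":
    print(np.round(o.x,4),"\n",np.round(o.fun,2)); print("sd",np.sqrt(np.diag(np.linalg.inv(o.jac.T@o.jac))))
np.save("port.npy",o.x)
E
python3 portfit.py; python3 - <<'E'
from h import *
plan(np.array([.545,-.22,.24]),down(0,0),12)
E
```

```text
[ 0.574   0.1704  0.1243 -0.0131 -0.0391] 
 [-0.27  0.29  0.15  0.02 -0.99  0.82 -0.95  1.45 -0.94  0.75 -0.08 -0.34
  0.47  0.02 -0.72 -0.26 -0.78]
sd [0.00044686 0.00045712 0.00088473 0.03593286 0.0325821 ]
dist 0.3806693825762165 turn [ 0.34415172 -0.44687597  1.28088581] row [ 0.0287 -0.0372  0.1067]
[-3.01, 0.95, -0.27] [-2.9, 1.26, -0.2] [-2.76, 1.56, -0.13] [-2.58, 1.84, -0.08] [-2.37, 2.1, -0.04] [-2.14, 2.34, -0.02] [-1.88, 2.56, -0.02] [-1.59, 2.74, -0.03] [-1.3, 2.9, -0.06] [-0.98, 3.01, -0.1] [-0.66, 3.1, -0.16] [-0.33, 3.15, -0.23]
```

```bash
python3 - <<'E'
from h import *
plan(np.array([.583,-.255,.19]),down(0,0),13)
E
```

```text
dist 0.4156803218752707 turn [ 0.34415172 -0.44687597  1.28088581] row [ 0.0265 -0.0344  0.0985]
[-3.03, 1.0, 0.23] [-2.9, 1.3, 0.3] [-2.75, 1.59, 0.36] [-2.57, 1.86, 0.4] [-2.36, 2.12, 0.43] [-2.12, 2.35, 0.45] [-1.86, 2.56, 0.46] [-1.59, 2.74, 0.45] [-1.29, 2.89, 0.42] [-0.99, 3.02, 0.38] [-0.67, 3.11, 0.33] [-0.35, 3.17, 0.26] [-0.03, 3.19, 0.19]
```

```bash
python3 -m creep '[[-3.05,1.0,0.2,0.0265,-0.0345,0.0985],[-2.9,1.3,0.3,0.0265,-0.0345,0.0985],[-2.75,1.6,0.35,0.0265,-0.0345,0.0985],[-2.55,1.85,0.4,0.0265,-0.0345,0.0985],[-2.35,2.1,0.45,0.0265,-0.0345,0.0985],[-2.1,2.35,0.45,0.0265,-0.0345,0.0985],[-1.85,2.55,0.45,0.0265,-0.0345,0.0985],[-1.6,2.75,0.45,0.0265,-0.0345,0.0985]]' && python3 -m creep '[[-1.3,2.9,0.4,0.0265,-0.0345,0.0985],[-1.0,3.0,0.4,0.0265,-0.0345,0.0985],[-0.65,3.1,0.35,0.0265,-0.0345,0.0985],[-0.35,3.15,0.25,0.0265,-0.0345,0.0985],[0,3.2,0.2,0.0265,-0.0345,0.0985],[0,0,0,0,0,0],[0,0,0,0,0,0]]'
python3 - <<'E'
from h import *
im,c=snap("w2"); g=proj([[.583,-.255,.08]],c)[0]; print(g, env.get_state()["joint_positions"])
x,y=map(int,g); x0=max(0,x-80); y0=max(0,y-60); print(x0,y0)
cv2.imwrite("pics/w2c.png",cv2.resize(im[y0:y0+120,x0:x0+160],(800,600),interpolation=cv2.INTER_CUBIC))
E
```

```text
t: 2.15
tool_pos: [0.5694, -0.0947, 0.1961]
eef_rot: [2.973, -0.133, 0.505]
ft_force: [0.8, -0.5, -1.2]
gripper_width: 0.0854
grip_force: 0.0
t: 2.73
tool_pos: [0.5847, -0.2544, 0.1902]
eef_rot: [-3.141, 0.0, 0.001]
ft_force: [0.3, -0.1, -0.2]
gripper_width: 0.0855
grip_force: 0.0
[319.79562528 201.02890966] [-5.18956508e-01  2.77256273e-01  1.61957522e+00  5.16512679e-04
  1.24543489e+00  1.04944503e+00]
239 141
```

View pics/w2c.png

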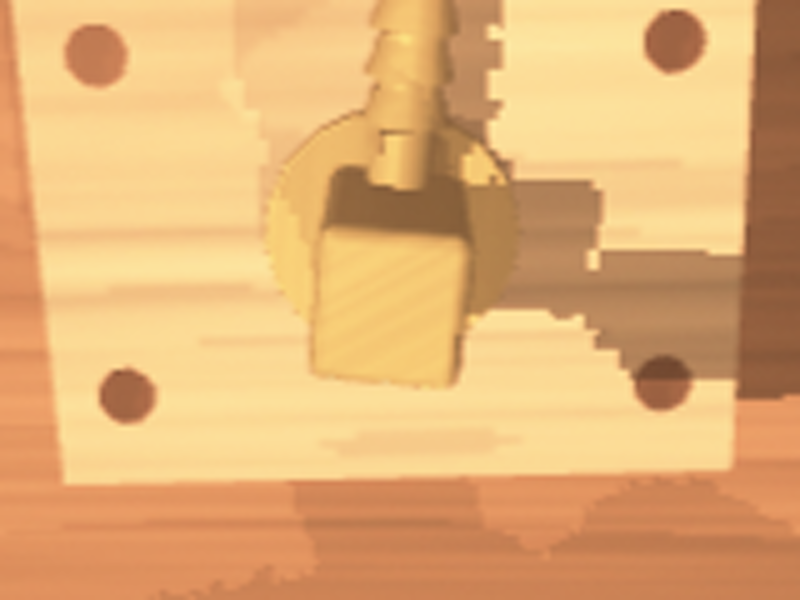

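The crop (5x, offset 239,141) shows the elbow in the block. The body-top corners are (320,228), (468,236), (457,387) and (311,374), the flange spans x 266–519, and the barb runs up the image (world +x).

```bash
cat > elbfit.py <<'E'
from h import *
from scipy.optimize import least_squares
c=pickle.load(open("w2.pkl","rb"))
F=lambda q:np.array(q)/5+[238.9,140.9]
obs=F([(320,228),(468,236),(457,387),(311,374)])
th=np.linspace(0,2*np.pi,361)
def res(v):
    r=R.from_euler('z',v[3]); W=lambda P:proj(r.apply(P)+v[:3],c)
    k=W(np.array([[14,13,50],[14,-13,50],[-14,-13,50],[-14,13,50]])/1000)
    fl=W(np.c_[.025*np.cos(th),.025*np.sin(th),0*th+.005])
    return np.concatenate([(k-obs).ravel(),[fl[:,0].min()-(266/5+239),fl[:,0].max()-(519/5+239),fl[:,1].min()-(107/5+141)],[(v[2]-.05)/.0005]])
o=least_squares(res,[.583,-.255,.05,0],x_scale=[.01,.01,.01,.1])
print(np.round(o.x,4),np.round(o.fun,2)); np.save("elb.npy",o.x)
v=o.x; p,r=pose(); print(p)
plan(np.array([v[0],v[1],.05+.016+.03]),down(v[3]),6)
plan(np.array([v[0],v[1],.05+.017]),down(v[3]),6)
E
python3 elbfit.py
```

```text
[ 0.5884 -0.2525  0.0498 -0.0686] [-0.88 -1.18  1.43 -0.63  0.78  0.95 -0.78  1.56 -0.76  0.13 -0.49 -0.36]
[ 0.58432276 -0.2529663   0.19025185]
dist 0.09434118270445462 turn [-0.00074749  0.00036732  0.07081703] row [-0.0001  0.0001  0.0118]
[0.07, -0.01, 1.57] [0.07, -0.01, 1.57] [0.07, -0.01, 1.57] [0.07, -0.01, 1.57] [0.07, -0.01, 1.57] [0.07, -0.01, 1.57] 
dist 0.12332017586566363 turn [-0.00074749  0.00036732  0.07081703] row [-0.0001  0.0001  0.0118]
[0.07, -0.01, 2.05] [0.07, -0.01, 2.05] [0.07, -0.01, 2.05] [0.07, -0.01, 2.05] [0.07, -0.01, 2.05] [0.07, -0.01, 2.05]
```

```bash
python3 -m creep '[[0.05,0,2.0,0,0,0.012],[0.05,0,2.0,0,0,0.012],[0.05,0,2.0,0,0,0.012],[0.05,0,2.0,0,0,0.012],[0.05,0,2.0,0,0,0.012],[0.1,0,1.5,0,0,0.012],[0.05,0,0.85,0,0,0],[0,0,0,0,0,0]]' && python3 -m creep '[[0,0,0,0,0,0],[0,0,0,0,0,0],[0,0,0,0,0,0],[0,0,0,0,0,0],[0,0,0,0,0,0],[0,0,0,0,0,0],[0,0,0,0,0,0],[0,0,0,0,0,0]]' 0
```

```text
t: 3.45
tool_pos: [0.5866, -0.2517, 0.065]
eef_rot: [-3.14, 0.004, -0.069]
ft_force: [-0.5, 0.7, -0.8]
gripper_width: 0.0856
grip_force: 0.0
t: 4.12
tool_pos: [0.5889, -0.2545, 0.0687]
eef_rot: [3.141, -0.002, -0.071]
ft_force: [-0.8, -0.0, 5.7]
gripper_width: 0.0251
grip_force: 60.5
```

```bash
python3 -m creep '[[0,0,-0.5,0,0,0],[0,0,-1.5,0,0,0],[0,0,-2,0,0,0],[0,0,-2.5,0,0,0],[0,0,-2.5,0,0,0],[0,0,-2.5,0,0,0],[0,0,-1.5,0,0,0],[0,0,0,0,0,0]]'
cat > goal.py <<'E'
from h import *
from portfit import frame
v=np.load("port.npy"); f=frame(v[3],v[4])
def goal(h,ang,grip=.017,dx=0,dy=0): # elbow origin h above the face, barb at ang deg from the mark; dx,dy = elbow origin in the tool frame
    r=f*R.from_euler('z',np.deg2rad(ang))*R.from_euler('x',np.pi)
    return v[:3]+f.apply([0,0,h+grip])-r.apply([dx,dy,0]),r
E
python3 - <<'E'
from goal import *
for i in range(3):
    s=env.get_state(); print(s["tool_pos"],s["gripper_width"],s["grip_force"])
    snap("w3")
plan(*goal(.07,75),16)
E
```

```text
t: 4.78
tool_pos: [0.5898, -0.2553, 0.2012]
eef_rot: [3.138, -0.006, -0.071]
ft_force: [0.2, -1.1, -2.1]
gripper_width: 0.025
grip_force: 60.2
[ 0.58975304 -0.25527475  0.20120731] 0.024975563450502947 60.16877889633179
[ 0.58862691 -0.25463124  0.19862902] 0.025148248846604843 60.16949415206909
[ 0.58741333 -0.253929    0.19646219] 0.025026116952681927 60.16964077949524
dist 0.42805481783921157 turn [-0.32373097  0.46518851 -1.29577521] row [-0.0202  0.0291 -0.081 ]
[-0.54, -2.62, -0.02] [-0.32, -2.65, -0.09] [-0.1, -2.67, -0.15] [0.12, -2.66, -0.2] [0.34, -2.64, -0.25] [0.56, -2.6, -0.29] [0.78, -2.54, -0.32] [0.99, -2.46, -0.35] [1.19, -2.37, -0.37] [1.39, -2.25, -0.38] [1.58, -2.13, -0.38] [1.76, -1.98, -0.37] [1.92, -1.83, -0.35] [2.07, -1.66, -0.33] [2.21, -1.48, -0.3] [2.33, -1.29, -0.26]
```

```bash
python3 -m creep '[[-0.55,-2.6,0,-0.02,0.029,-0.081],[-0.3,-2.65,-0.1,-0.02,0.029,-0.081],[-0.1,-2.65,-0.15,-0.02,0.029,-0.081],[0.1,-2.65,-0.2,-0.02,0.029,-0.081],[0.35,-2.65,-0.25,-0.02,0.029,-0.081],[0.55,-2.6,-0.3,-0.02,0.029,-0.081],[0.8,-2.55,-0.3,-0.02,0.029,-0.081],[1.0,-2.45,-0.35,-0.02,0.029,-0.081]]' && python3 -m creep '[[1.2,-2.35,-0.35,-0.02,0.029,-0.081],[1.4,-2.25,-0.4,-0.02,0.029,-0.081],[1.6,-2.1,-0.4,-0.02,0.029,-0.081],[1.75,-2.0,-0.35,-0.02,0.029,-0.081],[1.9,-1.85,-0.35,-0.02,0.029,-0.081],[2.05,-1.65,-0.35,-0.02,0.029,-0.081],[2.2,-1.5,-0.3,-0.02,0.029,-0.081],[2.35,-1.3,-0.25,-0.02,0.029,-0.081]]' &&  python3 -m creep '[[0,0,0,0,0,0],[0,0,0,0,0,0]]'
python3 - <<'E'
from goal import *
im,c=snap("w4"); ps=[]
for i in range(5):
    s=env.get_state(); ps.append(np.r_[s["tool_pos"],s["eef_rot"]]); env.read_camera("wrist")
print(np.array(ps).mean(0),np.array(ps).std(0)); print(s["joint_positions"]); g=goal(.07,75); print(g[0],g[1].as_euler('xyz'))
p,r=pose(); q=proj(p+r.apply([[0.01,0,.012]]),c)[0]; print(q)
x,y=map(int,q); x0=max(0,x-80); y0=max(0,y-60); print(x0,y0)
A=cv2.resize(im[y0:y0+120,x0:x0+160],(800,600),interpolation=cv2.INTER_CUBIC)
cv2.imwrite("pics/w4c.png",A)
E
```

```text
t: 5.6
tool_pos: [0.5575, -0.0405, 0.1955]
eef_rot: [2.92, -0.16, 0.603]
ft_force: [0.6, 0.6, -2.8]
gripper_width: 0.0256
grip_force: 60.4
t: 6.27
tool_pos: [0.5288, 0.1704, 0.1974]
eef_rot: [2.642, -0.145, 1.299]
ft_force: [-0.0, 0.4, -2.6]
gripper_width: 0.025
grip_force: 60.4
t: 6.43
tool_pos: [0.5288, 0.1702, 0.1975]
eef_rot: [2.644, -0.146, 1.297]
ft_force: [-0.2, -0.6, -2.6]
gripper_width: 0.0253
grip_force: 60.6
[ 0.53103069  0.16899954  0.19969046  2.64004438 -0.14763474  1.29416957] [0.00078139 0.0002913  0.00088863 0.00143098 0.00085349 0.00060738]
[ 0.25397697 -0.16995177  2.14896715 -0.21584605  0.66652069  0.7056032 ]
[0.5305243  0.17093025 0.19962763] [ 2.63766514 -0.14872887  1.29515279]
[327.36988317 237.75723686]
247 177
```

View pics/w4c.png

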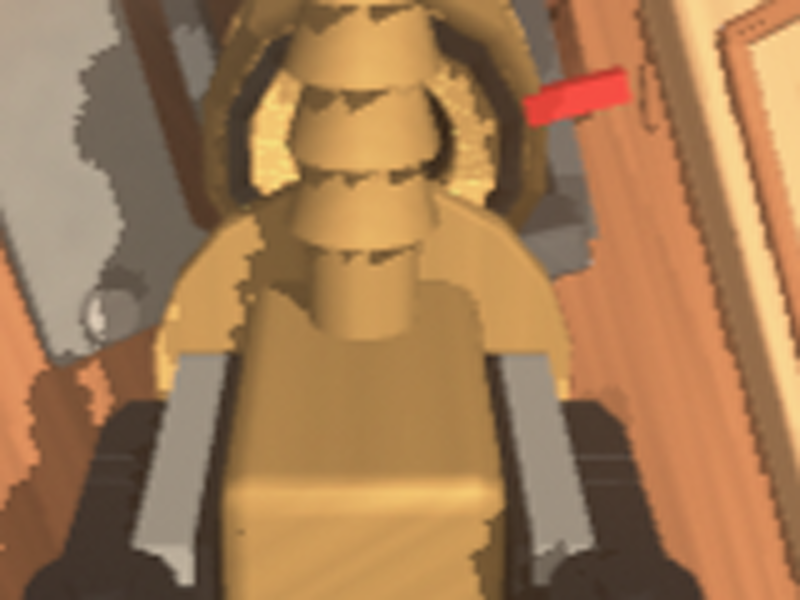

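The elbow is held squarely, with the barb up the image. The body-top front edge runs (228,485)–(502,485), the flange sides are at x≈158 and 567, the barb root is centred at (365,335), and the mark tip is at (629,86). I'll fit the in-hand pose.

```bash
cat > hand.py <<'E'
from goal import *
from scipy.optimize import least_squares
K=cam("wrist")[0]; ct=(K,np.array([.0836,.0003,-.1419]),np.array([[0,-.94515,-.32664],[1,0,0],[0,-.32664,.94515]]))
G=lambda q:np.array(q)/5+[246.9,176.9]
th=np.linspace(0,2*np.pi,361)
def W(P,u): # elbow point -> pixel;  elbow in tool: Rx(pi)Rz(yaw), origin (dx,dy,g)
    r=R.from_euler('x',np.pi)*R.from_euler('z',u[3]); return proj(r.apply(np.atleast_2d(P)/1000)+u[:3],ct)
def res(u):
    k=W([[14,13,50],[14,-13,50]],u)-G([(227,483),(503,483)])
    fl=W(np.c_[25*np.cos(th),25*np.sin(th),0*th+5],u)
    b=W([[16,0,16],[56,0,16]],u)
    fe=[fl[:,0].min()-(157/5+247),fl[:,0].max()-(568/5+247),fl[:,1].min()-(184/5+177)]
    return np.concatenate([k.ravel(),fe,[b[0,0]-(365/5+247),(u[3])/.05]])
o=least_squares(res,[0,0,.017,0],x_scale=[.01,.01,.01,.1]); print("dx,dy,g,yaw",np.round(o.x,4),np.round(o.fun,2))
c=pickle.load(open("w4.pkl","rb")); F=lambda P:(proj(f.apply(P)+v[:3],c)-[246.9,176.9])*5
print("mark tip/base pred",F([[.042,0,0],[.028,0,0]])," seal outer l/r", *[ (a[:,0].min(),a[:,0].max()) for a in [F(np.c_[.0245*np.cos(th),.0245*np.sin(th),0*th+.003])]])
p,r=pose(); print("cam in tool",r.inv().apply(c[1]-p))
E
python3 hand.py
```

```text
dx,dy,g,yaw [-0.0056  0.0006  0.0254 -0.004 ] [-0.91 -0.35  0.92 -0.15  0.49 -0.26  0.65 -0.22 -0.08]
mark tip/base pred [[629.30833961  84.55875004]
 [544.04962073 105.56017322]]  seal outer l/r (np.float64(224.21416108723534), np.float64(528.4582976103696))
cam in tool [ 0.08441472 -0.00412632 -0.14008904]
```

```bash
cat >> hand.py <<'E'
print("----")
for u in ([0,0,.017,0],[0,0,.021,0],[-.002,0,.021,0],o.x):
    cr=lambda P:np.round((W(P,u)-[246.9,176.9])*5).tolist()
    fl=np.array(cr(np.c_[25*np.cos(th),25*np.sin(th),0*th+5])); i=fl[:,0].argmin()
    print("flange l,r,top",fl[i],fl[:,0].max(),fl[:,1].min(),"topfront",cr([[14,13,50],[14,-13,50],[14,12,50]]),"bodyfoot",cr([[14,13,5],[14,-13,5]]),"barbroot",cr([[14,0,16]]))
E
python3 hand.py | sed -n '/----/,$p'
```

```text
----
flange l,r,top [144. 343.] 574.0 169.0 topfront [[204.0, 479.0], [511.0, 479.0], [216.0, 479.0]] bodyfoot [[244.0, 259.0], [473.0, 259.0]] barbroot [[358.0, 302.0]]
flange l,r,top [148. 337.] 569.0 156.0 topfront [[209.0, 454.0], [507.0, 454.0], [220.0, 454.0]] bodyfoot [[246.0, 245.0], [471.0, 245.0]] barbroot [[358.0, 286.0]]
flange l,r,top [149. 349.] 568.0 173.0 topfront [[209.0, 474.0], [506.0, 474.0], [221.0, 474.0]] bodyfoot [[247.0, 261.0], [470.0, 261.0]] barbroot [[358.0, 303.0]]
flange l,r,top [160. 357.] 567.0 188.0 topfront [[222.0, 481.0], [508.0, 482.0], [233.0, 481.0]] bodyfoot [[256.0, 273.0], [473.0, 274.0]] barbroot [[364.0, 314.0]]
```

```bash
python3 - <<'E'
from h import *
s=cv2.imread("pics/w4.png")[177:297,247:407]
import numpy as np
sc=env.read_camera("scene"); c=cam("scene"); g=proj([[.545,.17,.17]],c)[0]; print(g)
x,y=map(int,g); x0,y0=x-50,y-38; print(x0,y0); pickle.dump((c,x0,y0),open("sc.pkl","wb"))
cv2.imwrite("pics/sc.png",cv2.resize(sc[y0:y0+75,x0:x0+100],(800,600),interpolation=cv2.INTER_CUBIC))
E
```

```text
[375.9344989 179.4056672]
325 141
```

View pics/sc.png

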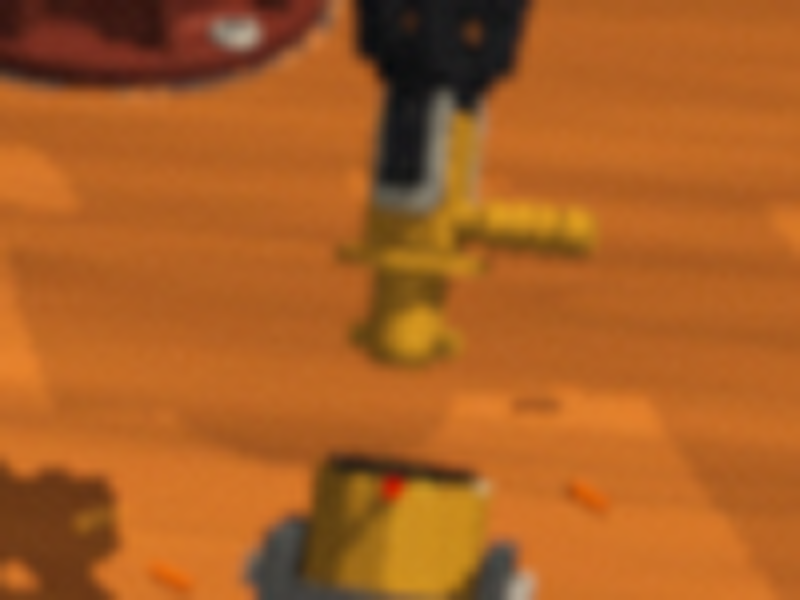

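The scene crop (8x, offset 325,141) shows the elbow above the port: flange ends (337,250) and (490,265), nose bottom (412,362), lugs (352,335) and (460,345), barb tip (597,230), and the port's mark tip at (395,487). I'll compare this with model predictions.

```bash
cat > scn.py <<'E'
from goal import *
c,x0,y0=pickle.load(open("sc.pkl","rb")); C=lambda P:(proj(P,c)-[x0-.05,y0-.05])*8
r=R.from_euler('xyz',[2.640,-.1476,1.2942]); p=np.array([.5310,.1695,.1997])
th=np.linspace(0,2*np.pi,361)
print("mark",C(f.apply([[.042,0,0]])+v[:3]), "dot-ish",C(f.apply([[.027*np.cos(1.309),.027*np.sin(1.309),0]])+v[:3]))
co=C(f.apply(np.c_[.029*np.cos(th),.029*np.sin(th),0*th])+v[:3]); print("collar x",co[:,0].min(),co[:,0].max())
for u in ([0,0,.017],[-.002,0,.021],[-.0056,.0006,.0254]):
    E=lambda P:C(p+r.apply(R.from_euler('x',np.pi).apply(np.atleast_2d(P)/1000)+u))
    fl=E(np.c_[25*np.cos(th),25*np.sin(th),0*th+2.5]); n=E(np.c_[9*np.cos(th),9*np.sin(th),0*th-32])
    print(u,"flange",fl[fl[:,0].argmin()].round(),fl[fl[:,0].argmax()].round(),"nose x",n[:,0].min().round(),n[:,0].max().round(),"ymax",n[:,1].max().round(),"lugs",E([[18,0,-23.5],[-18,0,-23.5]]).round().tolist(),"barbtip",E([[58,0,16]]).round(), "tcp",C(p).round())
E
python3 scn.py
```

```text
mark [[382.90382561 483.78298801]] dot-ish [[472.64420942 483.52841146]]
collar x 304.2177318745971 483.02615381183114
[0, 0, 0.017] flange [334. 245.] [489. 259.] nose x 373.0 428.0 ymax 361.0 lugs [[456.0, 337.0], [351.0, 326.0]] barbtip [[590. 226.]] tcp [[416. 207.]]
[-0.002, 0, 0.021] flange [327. 257.] [482. 270.] nose x 366.0 421.0 ymax 372.0 lugs [[449.0, 349.0], [344.0, 337.0]] barbtip [[582. 238.]] tcp [[416. 207.]]
[-0.0056, 0.0006, 0.0254] flange [314. 269.] [469. 283.] nose x 353.0 409.0 ymax 385.0 lugs [[436.0, 361.0], [332.0, 350.0]] barbtip [[569. 251.]] tcp [[416. 207.]]
```

```bash
cat > avg.py <<'E'
from goal import *
def avg(n=12):
    P=[];Q=[];Fo=[];T=[]
    for i in range(n):
        s=env.get_state(); P.append(s["tool_pos"]);Q.append(R.from_euler('xyz',s["eef_rot"]).as_quat());Fo.append(s["ft_force"]);T.append(s["ft_torque"]); env.read_camera("wrist")
    P=np.array(P); r=R.from_quat(np.array(Q)).mean(); p=P.mean(0)
    q=f.inv().apply(p-v[:3])*1000; e=f.inv()*r*R.from_euler('x',np.pi)
    print("t",round(s["t"],2),"sd",P.std(0).round(4),"port-frame tcp mm",q.round(2),"euler deg",e.as_euler('xyz',degrees=True).round(2),"F port",f.inv().apply(np.mean(Fo,0)).round(2),"T",f.inv().apply(np.mean(T,0)).round(2))
    return p,r
E
python3 - <<'E'
from avg import *
p,r=avg()
g=goal(.034,75,.0175,-.0015,.0005); plan(*g,4,p,r)
E
```

```text
t 7.33 sd [0.0001 0.0003 0.0001] port-frame tcp mm [ 2.21 -1.32 87.78] euler deg [-3.000e-02 -3.000e-02  7.498e+01] F port [-1.58 -0.2  -2.45] T [-0.01  0.5  -0.01]
dist 0.03646464374378337 turn [ 0.00045465 -0.00053532 -0.00033373] row [ 0.0001 -0.0001 -0.0001]
[0.05, -0.07, 0.91] [0.05, -0.07, 0.91] [0.05, -0.07, 0.91] [0.05, -0.07, 0.91]
```

```bash
python3 -m creep '[[0.05,-0.07,0.9,0,0,0],[0.05,-0.07,0.9,0,0,0],[0.05,-0.07,0.9,0,0,0],[0.05,-0.07,0.9,0,0,0],[0,0,0,0,0,0],[0,0,0,0,0,0]]'
python3 - <<'E'
from avg import *
p,r=avg(6)
im,c=snap("w5"); sc=env.read_camera("scene")
x0,y0=345,160
B=cv2.resize(sc[y0:y0+60,x0:x0+80],(800,600),interpolation=cv2.INTER_CUBIC)
A=cv2.resize(im[160:280,240:400],(800,600),interpolation=cv2.INTER_CUBIC)
cv2.imwrite("pics/w5c.png",np.hstack([cv2.resize(A,(400,300)),cv2.resize(B,(400,300))]))
E
```

```text
t: 7.88
tool_pos: [0.5475, 0.1721, 0.1673]
eef_rot: [2.64, -0.148, 1.295]
ft_force: [0.3, 0.4, -2.8]
gripper_width: 0.0251
grip_force: 60.4
t 8.13 sd [0.0003 0.0001 0.0009] port-frame tcp mm [-0.22  1.67 51.58] euler deg [-0.000e+00 -4.000e-02  7.502e+01] F port [-1.11 -0.18 -2.32] T [-0.01  0.49  0.01]
```

View pics/w5c.png

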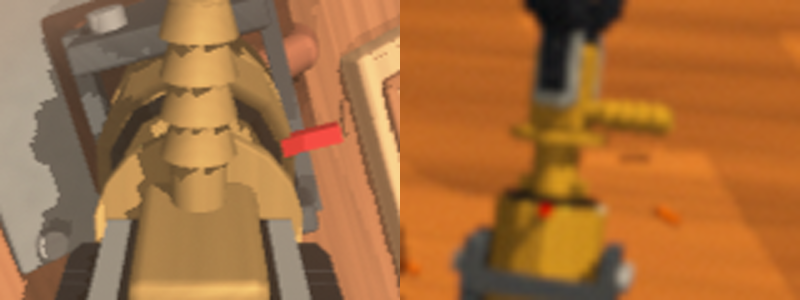

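```bash
python3 - <<'E'
from avg import *
sc=env.read_camera("scene"); c=cam("scene"); cv2.imwrite("pics/sc2.png",sc)
X=lambda P:proj(f.apply(np.atleast_2d(P))+v[:3],c)
print("axis z=0,10,20,30mm,36",X([[0,0,z] for z in(0,.004,.01,.02,.03,.036)]).round(2).tolist())
s=np.deg2rad(75); print("mark",X([.042,0,0]),"dot r27",X([.027*np.cos(s),.027*np.sin(s),0]))
# measured: red centroid, shank edges per row
h=sc.astype(int); B,G_,Rr=h[...,0],h[...,1],h[...,2]
m=(Rr>140)&(G_<60)&(B<60); m[:190]=0;m[215:]=0;m[:,:360]=0;m[:,390:]=0; ys,xs=np.nonzero(m); print("red",xs.mean(),ys.mean(),len(xs),xs.min(),xs.max(),ys.min(),ys.max())
for y in range(184,212,2): print(y,"hue",cv2.cvtColor(sc[y:y+1,362:392],cv2.COLOR_BGR2HSV)[0,:,0].tolist())
E
```

```text
axis z=0,10,20,30mm,36 [[374.12, 200.13], [374.27, 198.61], [374.5, 196.33], [374.88, 192.52], [375.26, 188.7], [375.49, 186.4]]
mark [[372.8129782 201.4228735]] dot r27 [[384.03051611 201.39105304]]
red 373.5 201.5 4 373 374 201 202
184 hue [13, 12, 12, 13, 13, 13, 14, 14, 15, 17, 19, 18, 18, 18, 18, 18, 18, 19, 19, 19, 18, 17, 16, 17, 18, 18, 18, 18, 19, 18]
186 hue [13, 13, 13, 13, 14, 15, 17, 18, 18, 18, 18, 19, 19, 19, 19, 19, 19, 19, 19, 19, 18, 16, 15, 14, 14, 13, 13, 14, 14, 14]
188 hue [13, 13, 13, 13, 13, 13, 13, 13, 14, 15, 18, 19, 19, 19, 19, 19, 19, 19, 19, 18, 18, 18, 18, 16, 14, 13, 13, 13, 13, 13]
190 hue [13, 13, 13, 13, 13, 13, 13, 13, 13, 14, 16, 18, 18, 18, 19, 18, 18, 18, 15, 14, 13, 14, 14, 14, 13, 13, 13, 13, 13, 13]
192 hue [13, 13, 13, 13, 13, 13, 13, 13, 13, 14, 17, 19, 18, 19, 19, 18, 19, 18, 15, 13, 14, 14, 14, 14, 14, 14, 14, 13, 13, 13]
194 hue [13, 13, 13, 13, 13, 13, 13, 14, 14, 15, 17, 18, 19, 19, 20, 19, 19, 19, 16, 14, 13, 13, 13, 13, 13, 14, 14, 13, 13, 14]
196 hue [13, 13, 13, 13, 13, 13, 14, 17, 18, 19, 18, 19, 19, 19, 20, 20, 19, 19, 18, 17, 16,
[... 235 characters left out ...]
, 19, 18, 18, 16, 15, 13, 13, 13, 14, 14, 13, 13, 13, 13]
202 hue [14, 13, 15, 18, 18, 19, 18, 19, 19, 18, 13, 7, 8, 14, 19, 20, 20, 19, 19, 19, 19, 19, 18, 17, 15, 14, 13, 13, 13, 13]
204 hue [13, 14, 16, 19, 19, 18, 18, 18, 18, 18, 18, 17, 18, 19, 19, 19, 19, 19, 19, 19, 19, 20, 19, 18, 15, 14, 13, 13, 13, 13]
206 hue [14, 16, 18, 19, 19, 18, 19, 18, 18, 19, 18, 19, 20, 20, 19, 19, 20, 20, 19, 19, 19, 19, 19, 17, 14, 13, 13, 13, 13, 13]
208 hue [18, 17, 18, 18, 19, 18, 18, 18, 19, 19, 19, 19, 19, 19, 19, 19, 19, 19, 19, 19, 19, 19, 19, 17, 13, 12, 12, 12, 13, 13]
210 hue [18, 17, 18, 18, 18, 18, 18, 19, 19, 19, 19, 19, 19, 19, 19, 19, 19, 19, 19, 19, 19, 19, 19, 16, 13, 26, 12, 11, 13, 13]
```

Shank centre (~376 px) matches the port axis (~375.5 px) to under 1 mm, so I'll insert gently and watch the force.

```bash
python3 -m creep '[[0,0,0.3,0,0,0],[0,0,0.3,0,0,0],[0,0,0.2,0,0,0],[0,0,0.2,0,0,0],[0,0,0,0,0,0],[0,0,0,0,0,0]]'
python3 -c "
from avg import *
avg(4)"
```

```text
t: 8.83
tool_pos: [0.553, 0.1722, 0.16]
eef_rot: [2.638, -0.149, 1.296]
ft_force: [-0.2, 0.3, -2.4]
gripper_width: 0.0252
grip_force: 60.5
t 8.98 sd [0.0001 0.     0.0002] port-frame tcp mm [-0.22  1.66 41.68] euler deg [-1.000e-02 -4.000e-02  7.502e+01] F port [-1.57  0.27 -3.05] T [-0.01  0.5   0.01]
```

```bash
python3 -m creep '[[0,0,0.3,0,0,0],[0,0,0.4,0,0,0],[0,0,0.4,0,0,0],[0,0,0.3,0,0,0],[0,0,0.2,0,0,0],[0,0,0,0,0,0],[0,0,0,0,0,0]]'
python3 -c "
from avg import *
avg(4)"
```

```text
t: 9.62
tool_pos: [0.561, 0.1721, 0.1462]
eef_rot: [2.638, -0.149, 1.296]
ft_force: [0.1, 0.2, -2.8]
gripper_width: 0.0251
grip_force: 60.5
t 9.77 sd [0.0001 0.0001 0.0002] port-frame tcp mm [-0.11  1.7  25.73] euler deg [-2.000e-02 -5.000e-02  7.501e+01] F port [-1.72  0.23 -2.56] T [-0.03  0.48  0.01]
```

```bash
python3 -m creep '[[0,0,0.2,0,0,0],[0,0,0.2,0,0,0],[0,0,0.1,0,0,0],[0,0,0,0,0,0],[0,0,0,0,0,0]]'
python3 -c "
from avg import *
avg(4)"
```

```text
t: 10.23
tool_pos: [0.5639, 0.1723, 0.1428]
eef_rot: [2.637, -0.15, 1.296]
ft_force: [-2.7, -0.7, 3.5]
gripper_width: 0.0253
grip_force: 61.3
t 10.38 sd [0. 0. 0.] port-frame tcp mm [ 0.42  1.87 21.13] euler deg [-6.000e-02 -7.000e-02  7.502e+01] F port [-1.38  0.45  3.87] T [-0.13  0.56  0.  ]
```

```bash
python3 -m creep '[[0,0,-0.1,0,0,0],[0,0,0,0,0,0],[0,0,0,0,0,0]]'
python3 -c "
from avg import *
avg(4)"
```

```text
t: 10.68
tool_pos: [0.5634, 0.1723, 0.1435]
eef_rot: [2.636, -0.15, 1.296]
ft_force: [-1.5, 1.5, 1.6]
gripper_width: 0.0252
grip_force: 61.3
t 10.83 sd [0. 0. 0.] port-frame tcp mm [ 0.38  1.85 21.93] euler deg [-7.000e-02 -8.000e-02  7.501e+01] F port [-1.07  0.6   2.23] T [-0.01  0.38  0.03]
```

Contact is seal-like at about 2 N/mm, so the flange is on the seal. I'll ease off a little, then turn clockwise about the elbow's axis.

```bash
python3 -m creep '[[0,0,-0.07,0,0,0],[0,0.012,0,0,0,0.065],[0,0.012,0,0,0,0.065],[0,0.012,0,0,0,0.065],[0,0.012,0,0,0,0.065],[0,0.012,0,0,0,0.065],[0,0,0,0,0,0],[0,0,0,0,0,0]]'
python3 -c "
from avg import *
avg(4)"
```

```text
t: 11.55
tool_pos: [0.5635, 0.1719, 0.1443]
eef_rot: [2.703, -0.298, 1.001]
ft_force: [-0.4, 0.4, 2.0]
gripper_width: 0.0252
grip_force: 61.1
t 11.7 sd [0. 0. 0.] port-frame tcp mm [ 0.82  1.44 22.56] euler deg [-4.000e-02 -8.000e-02  5.648e+01] F port [ 0.21 -0.21  1.52] T [-0.17  0.14  0.06]
```

```bash
python3 -m creep '[[0,0.012,0,0,0,0.065],[0,0.012,0,0,0,0.065],[0,0.012,0,0,0,0.065],[0,0.012,0.02,0,0,0.065],[0,0.012,0.025,0,0,0.065],[0,0.012,0.025,0,0,0.065],[0,0,0,0,0,0],[0,0,0,0,0,0]]'
python3 -c "
from avg import *
avg(4)"
```

```text
t: 12.42
tool_pos: [0.5641, 0.1715, 0.1438]
eef_rot: [2.845, -0.439, 0.611]
ft_force: [-1.5, 0.6, 2.1]
gripper_width: 0.025
grip_force: 61.2
t 12.57 sd [0. 0. 0.] port-frame tcp mm [ 1.11  1.07 21.89] euler deg [ 1.000e-02 -7.000e-02  3.414e+01] F port [0.49 0.21 2.46] T [-0.1   0.13  0.03]
```

```bash
python3 -m creep '[[0,0.012,0.025,0,0,0.065],[0,0.012,0.025,0,0,0.065],[0,0.012,0.025,0,0,0.065],[0,0.012,0.025,0,0,0.065],[0,0.012,0.025,0,0,0.065],[0,0.012,0.025,0,0,0.065],[0,0,0,0,0,0],[0,0,0,0,0,0]]'
python3 -c "
from avg import *
avg(4)"
```

```text
t: 13.28
tool_pos: [0.5652, 0.1709, 0.1429]
eef_rot: [3.046, -0.517, 0.179]
ft_force: [-1.8, 0.3, 4.2]
gripper_width: 0.0247
grip_force: 61.5
t 13.43 sd [0. 0. 0.] port-frame tcp mm [ 1.72  0.46 20.53] euler deg [ 0.04 -0.08 11.79] F port [ 0.35 -0.1   4.78] T [-0.14  0.11  0.05]
```

```bash
python3 -m creep '[[0,0.012,0.015,0,0,0.065],[0,0.012,0.015,0,0,0.065],[0,0.012,0.01,0,0,0.065],[0,0,0,0,0,0],[0,0,0,0,0,0]]'
python3 - <<'E'
from avg import *
avg(4); im,c=snap("w6"); g=proj(f.apply([[.03,0,0.01]])+v[:3],c)[0]; print(g)
x,y=map(int,g); x0=max(0,x-80); y0=max(0,y-60); print(x0,y0)
cv2.imwrite("pics/w6c.png",cv2.resize(im[y0:y0+120,x0:x0+160],(800,600),interpolation=cv2.INTER_CUBIC))
E
```

```text
t: 13.9
tool_pos: [0.5656, 0.1704, 0.1429]
eef_rot: [-3.125, -0.525, -0.045]
ft_force: [-2.7, 0.9, 6.4]
gripper_width: 0.0253
grip_force: 61.8
t 14.05 sd [0. 0. 0.] port-frame tcp mm [ 2.03  0.05 20.3 ] euler deg [ 0.02 -0.1   0.67] F port [0.74 0.26 6.94] T [-0.67  0.04  0.23]
[320.0156185  208.36589897]
240 148
```

View pics/w6c.png

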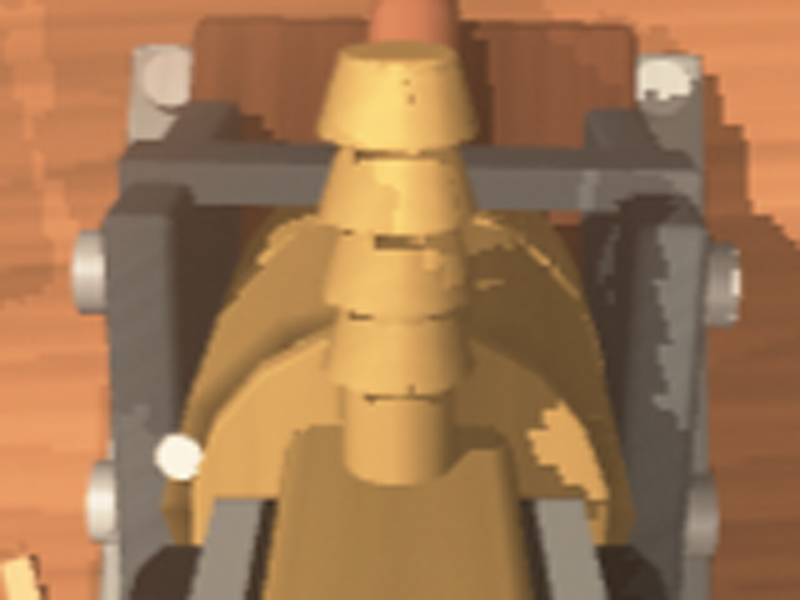

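The barb points straight up the image over the red mark (centre 397,50 to 398,470). The flange is down on the collar and torque has begun to rise (0.23 N m). One last small turn, then release and back off along the axis.

```bash
python3 -m creep '[[0,0,0,0,0,0.015],[0,0,0,0,0,0],[0,0,0,0,0,0],[0,0,0,0,0,0]]'; python3 -c "
from avg import *
avg(3)"
python3 -m creep '[[0,0,0,0,0,0],[0,0,0,0,0,0],[0,0,0,0,0,0],[0,0,0,0,0,0],[0,0,0,0,0,0],[0,0,0,0,0,0]]' 0.7 && python3 -m creep '[[0,0,-0.5,0,0,0],[0,0,-1.5,0,0,0],[0,0,-2,0,0,0],[0,0,-2,0,0,0],[0,0,-1,0,0,0],[0,0,0,0,0,0],[0,0,0,0,0,0]]'
python3 - <<'E'
from avg import *
avg(3); im,c=snap("w7"); th=np.linspace(0,6.3,90)
x=lambda P:proj(f.apply(np.atleast_2d(P)/1000)+v[:3],c)
print("barb tip/root, mark",x([[58,0,16],[14,0,16],[42,0,0]]))
g=x([[25,0,10]])[0]; a,b=map(int,g); x0=a-80;y0=max(0,b-60);print(x0,y0)
A=cv2.resize(im[y0:y0+120,x0:x0+160],(400,300),interpolation=cv2.INTER_CUBIC)
sc=env.read_camera("scene"); B=cv2.resize(sc[165:225,335:415],(400,300),interpolation=cv2.INTER_CUBIC); print(proj(f.apply([[.042,0,0],[.058,0,.016],[.014,0,.016]])+v[:3],cam("scene")))
cv2.imwrite("pics/w7c.png",np.hstack([A,B]))
E
```

```text
t: 14.48
tool_pos: [0.5657, 0.1704, 0.1429]
eef_rot: [-3.118, -0.525, -0.059]
ft_force: [-1.9, 1.1, 6.2]
gripper_width: 0.0256
grip_force: 61.8
t 14.58 sd [0. 0. 0.] port-frame tcp mm [ 2.09  0.06 20.3 ] euler deg [ 0.01 -0.12 -0.04] F port [1.2  0.69 5.88] T [-0.59  0.06  0.68]
t: 15.13
tool_pos: [0.565, 0.1703, 0.1418]
eef_rot: [-3.115, -0.523, -0.065]
ft_force: [0.3, 0.2, -0.1]
gripper_width: 0.0596
grip_force: 0.0
t: 15.72
tool_pos: [0.5305, 0.171, 0.2036]
eef_rot: [-3.114, -0.525, -0.065]
ft_force: [-0.2, 0.7, 0.4]
gripper_width: 0.0596
grip_force: 0.0
t 15.82 sd [0.0003 0.0001 0.0007] port-frame tcp mm [ 1.1  -0.11 89.76] euler deg [ 0.04 -0.03 -0.33] F port [-0.11 -0.02 -0.11] T [0.02 0.25 0.01]
barb tip/root, mark [[318.33458998 138.2904728 ]
 [318.68138519 197.00851186]
 [318.51451719 156.50573836]]
238 120
[[372.8129782  201.4228735 ]
 [372.93153806 195.52706918]
 [374.3106191  194.38652377]]
```

View pics/w7c.png

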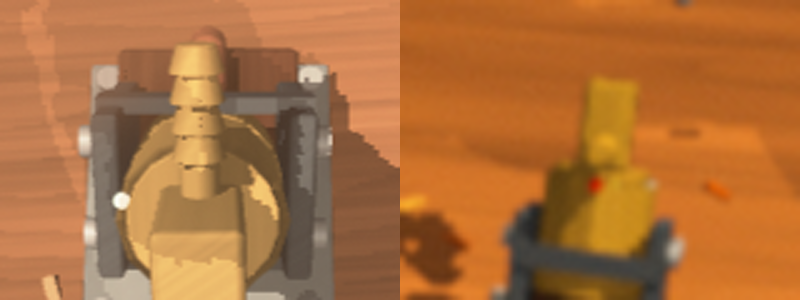

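Left (wrist): the barb runs (195,45)–(198,195), the white dot is at (121,201), and the gripper is clear. Right (scene): the red mark is at (596,185) and the barb end around (604,150). I'll check the residual angle numerically.

```bash
python3 - <<'E'
from avg import *
def onplane(px,c,z):
    e,d=ray(px,c); e=f.inv().apply(e-v[:3]); d=f.inv().apply(d); return (e+d*(z-e[2])/d[2])*1000
def dot(name,x,y,w=10):
    im=cv2.imread(f"pics/{name}.png").astype(int)[y-w:y+w,x-w:x+w]; m=im.min(2)>150; ys,xs=np.nonzero(m); return xs.mean()+x-w,ys.mean()+y-w,len(xs)
for n,x,y in(("w1",297,167),("w6",276,239),("w7",286,200)):
    c=pickle.load(open(n+".pkl","rb")); d=dot(n,x,y); q=onplane(d[:2],c,0); print(n,np.round(d,2),"dot in port",q.round(2),np.rad2deg(np.arctan2(q[1],q[0])).round(2),np.hypot(*q[:2]).round(2))
# barb edges in w7 by saturation/brightness gradient
im=cv2.imread("pics/w7.png"); c=pickle.load(open("w7.pkl","rb"))
for y in (140,144,148,154,160,166,172,178,184,190,194): print(y,im[y,300:336,2].tolist() if y in(140,148) else '', end=' ')
print()
hs=cv2.cvtColor(im,cv2.COLOR_BGR2HSV)
for y in range(138,200,4): print(y,hs[y,300:336,0].tolist())
E
```

```text
w1 [297.   166.33  42.  ] dot in port [ 6.49 26.49  0.  ] 76.23 27.27
w6 [275.3 239.   66. ] dot in port [ 6.29 26.64  0.  ] 76.71 27.37
w7 [286.11 199.86  37.  ] dot in port [ 6.4  26.77  0.  ] 76.56 27.52
140 [145, 145, 145, 145, 146, 147, 149, 171, 208, 221, 228, 234, 238, 240, 243, 246, 244, 239, 231, 223, 219, 204, 186, 173, 156, 142, 146, 127, 113, 107, 105, 115, 129, 128, 128, 126] 144  148 [146, 145, 145, 145, 147, 171, 211, 228, 233, 238, 243, 247, 247, 246, 246, 246, 245, 240, 235, 230, 225, 218, 203, 187, 172, 157, 143, 125, 108, 97, 97, 95, 95, 108, 128, 127] 154  160  166  172  178  184  190  194  
138 [12, 12, 12, 12, 12, 12, 12, 13, 15, 16, 16, 16, 16, 16, 16, 17, 17, 16, 16, 16, 16, 16, 16, 15, 14, 11, 11, 11, 12, 12, 12, 12, 12, 12, 12, 12]
142 [12, 11, 11, 12, 12, 11, 13, 15, 16, 16, 17, 18, 18, 19, 20, 20, 19, 18, 17, 17, 16, 16, 16, 16, 16, 14, 12, 11, 12, 12, 12, 11, 11, 11, 11, 11]
146 [12, 12, 12, 12, 11, 13, 15, 16, 17, 18, 18, 19, 20, 20, 20, 20, 19, 18, 18, 17, 17, 17, 16, 16, 16, 16, 15, 13, 11, 12, 12, 12, 12, 11, 11, 11]
150 [11, 12, 11, 11, 11, 11, 11, 1
[... 1202 characters left out ...]
 18, 18, 18, 18, 18, 18, 18, 19, 19, 19, 17, 17, 17, 17, 17, 17, 16, 16, 16, 16, 17, 17, 16, 16, 16, 16]
186 [17, 17, 17, 17, 17, 17, 17, 17, 17, 17, 17, 17, 17, 16, 16, 17, 17, 17, 17, 17, 17, 16, 17, 16, 16, 17, 17, 17, 17, 17, 17, 16, 16, 16, 16, 17]
190 [17, 17, 17, 17, 17, 17, 17, 17, 17, 17, 17, 17, 17, 17, 17, 17, 17, 17, 17, 17, 16, 17, 17, 17, 16, 16, 17, 16, 17, 16, 16, 16, 16, 16, 17, 17]
194 [17, 17, 17, 17, 17, 17, 17, 17, 17, 17, 17, 17, 17, 17, 17, 17, 17, 17, 17, 17, 17, 17, 17, 17, 16, 17, 17, 17, 17, 16, 16, 16, 16, 17, 16, 17]
198 [17, 17, 17, 17, 17, 17, 16, 16, 17, 16, 17, 16, 17, 17, 17, 17, 17, 17, 17, 17, 17, 17, 17, 16, 17, 17, 17, 17, 17, 16, 17, 17, 17, 16, 16, 17]
```

The residual is about 1–2°, within measurement error. The seal is pressed about 2.8 mm and the joint is tight, so I'll hand in.

```bash
python3 -c "
from bench import env
print(env.hand_in())"
```

```text
the job is handed in; nothing more can be done
None
```

I fitted the elbow in the outlet through the white-dot slot, screwed it clockwise until the flange met the face and it tightened, and let it go with the barb within about 1–2° of the red mark, then handed in at about 16 s; the arm did not go near the gouges, mallet or panel.

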